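# Dispose of used tweezers through the sharps bin's tipping drop tray

## Robot

A 7-joint arm with a two-finger parallel gripper is mounted at the origin on a cart in front of the work surface, level with it; the furniture and walls round the work are solid. World frame = base frame: x ahead of the robot, y to its left, z up, the work surface at z = 0. Lengths are in m, angles in degrees, forces in N, time in s.
With the tool pointing down it reaches from about 0.425 to 0.95 m from the base axis. Payload 4.7 kg.
Tool frame: the origin (TCP) lies at the very end of the fingers, on their centre line; the grasp point (between the pads) lies 19 mm behind it; z points along the fingers, y is the line along which they close (so a half turn about z gives the same grasp; the last joint's range is limited). The gripper opens to 87 mm and grips with 3 to 60 N. Pads are 19 mm wide; open, the fingers measure 117 mm over their backs; the gripper's body (75 mm by 190 mm) begins 51 mm behind the grasp point.
Start: joints at [-68.635, 26.849, -2.785, 87.806, 1.381, 65.374, -4.715], TCP at [0.264, 0.621, 0.223] pointing down, gripper open.
Joint ranges: [-148.3, 148.3], [-19.14, 114.17], [-79.39, 73.82], [5.75, 140.21], [-59.74, 239.74], [12.07, 113.84], [-152.46, 152.46]. Speed limits (degrees/s): [147.25, 147.25, 180, 180, 180, 180, 180].

## Interface

Orientations are given as [roll, pitch, yaw] about the fixed x, y, z axes, in that order (R = Rz(yaw) Ry(pitch) Rx(roll)).
In Python, from rig import bot gives the robot as it stands.
- The arm moves only by the tool send_rows, never from a script. Its argument "moves" is a list of rows, each an object of numbers: "dx", "dy", "dz": the shift along the world's x, y, z in m; "yaw": the turn about the world's z in rad; "hand": the closure, from 0 (fully open) to 1 (shut). In form: [{"dx": .., "dy": .., "dz": .., "yaw": .., "hand": ..}, ...]. A call has 1 to 8 rows; each row is the pose to reach, as a shift and turn from the pose commanded when the call began; what a row does not reach only later rows make up. A row lasts 1/8 s, in which the tool goes at most 62.5 mm and 10.7 degrees, less where a joint would pass 70% of its speed; a pose out of reach is approached as far as the arm can. A call with a gripper value outside its range is refused whole. The fingers move at their own pace and stop on an object; the grip force is fixed at half the most. Time passes only in rows, so rows that repeat a pose let the fingers close. It gives the time, the measured TCP pose, the force, the opening and the grip force at its end, in the units of the state.
- bot.read_state(): the state, without advancing time (a new reading comes with each control period).
- bot.camera(name): name is "scene" or "top"; returns (picture, depth): 400x640x3 uint8, blue, green, red; 400x640 float32, m along the optical axis (not along the pixel's ray), 0 where there is no reading.
- bot.get_calibration(name): a dict with "K" (3x3 intrinsics, pixels), "world_from_camera" (4x4, takes a point from camera to world coordinates). Camera axes: x right, y up, looking along -z (the intrinsics and any distortion apply to the point x, -y, -z); pixel columns grow to the right and rows downward; lengths in m; the calibration is good to about 2 mm. A picture is of the moment at which its call begins. get_calibration takes no time and is no camera call.
- bot.sign_off(): hands the job in; it is judged then, once.
The state is a dict: "clock": time; "joints": joint angles; "qvel": joint speeds; "tau": joint torques, N m; "ee_pos": TCP position; "eef_rot": TCP orientation; "wrist_force": force on the tool from outside, world axes, zero at the start; "torque": the same for the moment, N m; "finger_gap": opening from 0.0 (shut) to 1.0 (fully open); "gripper_force": force on a finger pad.
Only numpy, scipy, OpenCV 4.12 (cv2) and the standard library are available. Lean on these libraries where they do the work, as an engineer would, in place of code of your own. Each camera call takes 0.05 s, during which the arm holds its last target. There are 200 camera calls.

## Task

The single-use steel tweezers on the table are finished with. Lay them in the white drop tray on top of the sharps bin and let go, then take the black lever and tip the tray right over to its stop, about 100 degrees, so that they drop into the bin, and bring the tray fully back to level, ready for the next user. Leave the tape roll, the bud tub and the strips box where they stand.

Things in the scene. Friction and masses are not known exactly. Their poses are not given: they have to be found in the camera images.
- used_tweezers: steel tweezers lying flat on the table, 13 wide (x) x 117 long (y) x 8 thick (z) mm, about 18 g; origin at the centre of the underside, long axis = own y. Grip them across the 13 mm width near the middle. A laser console 270 mm high stands beyond them; its nearest corner is about 0.60 m ahead and 0.13 m left of the robot's base.
- sharps_bin: yellow sharps bin with an orange lid, fixed to the table in a grey bracket; 172 (own x) x 148 (own y) mm, lid rim 135 mm high, a guard 161 mm high along its +y side; origin at the centre of its underside; own x points from its front (label and lever) to its back, y to its left, z up. Hollow: inner floor 4 mm above the table. The drop tray fills the mouth in its lid.
- drop_tray (a joint): tilt of the white drop tray about an axis along the bin's own x, 137 mm above the bin's origin: 0 = level (lower stop), 1.75 = tipped right over to the +y side, towards the guard (upper stop, 100 degrees). The hinge is stiff (about 0.09 N m): the tray stays at any angle where it is left. It may start tipped by up to 0.2.
- tray_floor (a point): centre of the upper face of the drop tray's flat floor, 108 mm above the table when level; turns with the tray. The floor is 138 mm long (bin's x) and 54 mm wide (bin's y); end walls and the steep -y wall are 30 mm high; the +y side is a 40 degree ramp, 30 mm wide, its edge 25 mm above the floor. The tweezers fit in only lengthwise, along the bin's x.
- lever_grip (a point): middle of the lever's round black grip bar (red end cap): 12 mm diameter, 50 mm long, parallel to the bin's own x, sticking out of its front, 75 mm from the hinge axis, rigid with the tray. Tray level: 57 mm to the bin's -y side of the axis and 48 mm above it; tipped: 57 mm to the +y side, 48 mm above, swinging over the top. Pinched from above across the bin's y, it turns between the fingers.
- hinge_axis (a point): point on the tray's hinge axis in the middle of the bin's mouth, 137 mm above the bin's origin; axes parallel to the bin's.
- tape_roll: roll of white tape lying flat, 53 mm diameter, 26 mm high, at the front of the table; bystander; origin at the centre of the underside.
- bud_tub: clear tub of cotton buds, 61 mm diameter, 81 mm high, at the front of the table; bystander; origin at the centre of the underside.
- strips_box: small upright orange and white carton, 26 x 62 x 78 mm, at the front of the table; bystander; origin at the centre of the underside.
Things that resemble listed ones, but are neither listed nor needed, are in the scene too. Of the things shaped like the used_tweezers, the steel one is meant.

How it is judged:
By the outcome, as a careful person would: the job done as asked, in the order asked, and still so for the second after the job is handed in, with the robot touching nothing.
It also fails if it takes over 61 s, if anything falls off the work surface, if the arm or the gripper's body presses on something with over 40 N, if the wrist force passes 120 N, or if a joint passes its speed limit or range.

## Working session

There is one attempt and no reset: what is moved stays moved. The work goes in short steps, Python scripts to look and compute and a tool call to move; the robot and the scene stay as the last step left them, time stands still between calls to the robot, and variables do not carry over. Pictures are saved under pics/ and viewed, at most 10 in all, crops included, and the job is handed in when it is done.

Besides the shell and the picture viewer there is one more tool, called after ">>>" by a JSON object that holds its "name" and its "arguments". send_rows: Moves the arm, as the interface text tells. Its arguments: {"type":"object","properties":{"moves":{"type":"array","items":{"type":"object","properties":{"dx":{"type":"number"},"dy":{"type":"number"},"dz":{"type":"number"},"yaw":{"type":"number"},"hand":{"type":"number"}}}}},"required":["moves"]}

```bash
mkdir -p pics; cat > h.py <<'E'
import numpy as np,cv2
from rig import bot
def grab(n,f=None):
    im,d=bot.camera(n); c=bot.get_calibration(n)
    if f: cv2.imwrite('pics/'+f,im)
    np.savez('last_'+n+'.npz',im=im,d=d)
    return im,d,c
def pts(d,c):
    K=c['K'];T=c['world_from_camera'];v,u=np.mgrid[:d.shape[0],:d.shape[1]]
    P=np.stack([(u-K[0,2])/K[0,0]*d,-(v-K[1,2])/K[1,1]*d,-d],-1)
    return P@T[:3,:3].T+T[:3,3]
def ray(c,u,v,z):
    K=c['K'];T=c['world_from_camera']
    r=T[:3,:3]@np.array([(u-K[0,2])/K[0,0],-(v-K[1,2])/K[1,1],-1]);o=T[:3,3]
    return o+r*(z-o[2])/r[2]
E
python3 - <<'E'
from h import *
for n in('scene','top'):
    im,d,c=grab(n,n+'0.png'); print(n,{k:(np.round(v,3).tolist() if hasattr(v,'shape') else v) for k,v in c.items()})
print(bot.read_state())
E
```

```text
scene {'K': [[516.001, 0.0, 319.191], [0.0, 516.001, 191.782], [0.0, 0.0, 1.0]], 'world_from_camera': [[-0.606, 0.564, -0.562, -0.303], [-0.796, -0.421, 0.435, 0.657], [0.009, 0.711, 0.704, 1.159], [0.0, 0.0, 0.0, 1.0]]}
top {'K': [[360.936, 0.0, 312.032], [0.0, 360.936, 196.239], [0.0, 0.0, 1.0]], 'world_from_camera': [[-0.047, 0.976, -0.214, 0.347], [-0.999, -0.046, 0.011, 0.025], [0.001, 0.214, 0.977, 1.024], [0.0, 0.0, 0.0, 1.0]]}
{'clock': 0.1, 'joints': array([-68.63357684,  26.89309089,  -2.78386416,  87.8671733 ,
         1.38267101,  65.37714397,  -4.71556752]), 'qvel': array([ 0.11378542, -0.12483433, -0.02038754, -0.10505015,  0.06249297,
       -0.02783   , -0.04059661]), 'tau': array([ 2.49046943e-04, -5.09168887e+01, -8.13747500e-02, -2.36828184e+01,
       -6.14752038e-02,  3.44392634e-02,  7.53665631e-05]), 'ee_pos': array([0.26377017, 0.62072878, 0.22159743]), 'eef_rot': array([-1.79896355e+02,  5.59424281e-03,  1.56979661e+02]), 'wrist_force': array([-0.69130682,  0.0313086 , -0.45364564]), 'torque': array([-0.00195444,  0.02705209, -0.03770637]), 'gripper_force': 0.0, 'finger_gap': 1.001837551477182}
```

View pics/scene0.png

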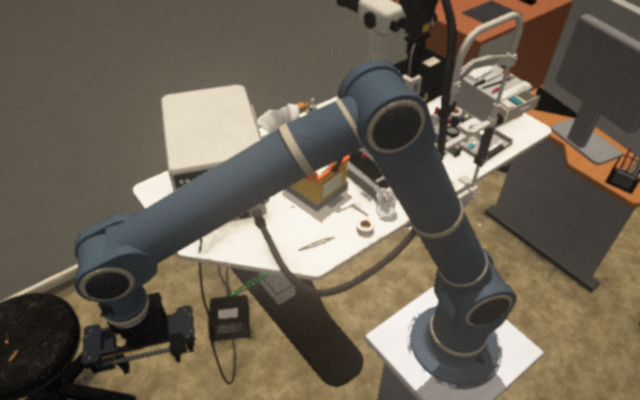

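View pics/top0.png

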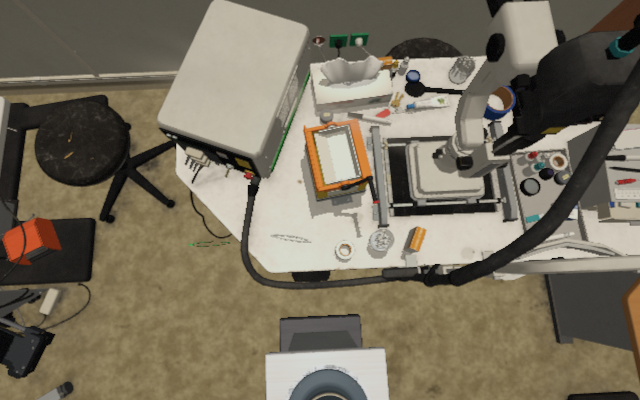

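The top view shows tweezers-like shapes at (290,238), steel-grey, and (210,244), green. There's also a white L-shaped item at (352,222). The bin is at (337,160), with the lever near (370,188). I'll enlarge this area to confirm.

```bash
python3 - <<'E'
import cv2
from h import *
im=np.load('last_top.npz')['im'];cv2.imwrite('pics/crop1.png',cv2.resize(im[110:260,180:400],(792,540),interpolation=cv2.INTER_CUBIC))
c=bot.get_calibration('top');P=pts(np.load('last_top.npz')['d'],c)
for u,v in [(290,238),(210,244),(340,160),(370,188),(352,222),(344,250),(325,205)]: print(u,v,P[v,u].round(3))
E
```

```text
290 238 [0.453 0.081 0.002]
210 244 [ 0.52   0.514 -0.749]
340 160 [ 0.643 -0.064  0.108]
370 188 [ 0.544 -0.123  0.188]
352 222 [ 0.491 -0.098 -0.003]
344 250 [ 0.413 -0.069  0.001]
325 205 [ 0.544 -0.023 -0.   ]
```

View pics/crop1.png

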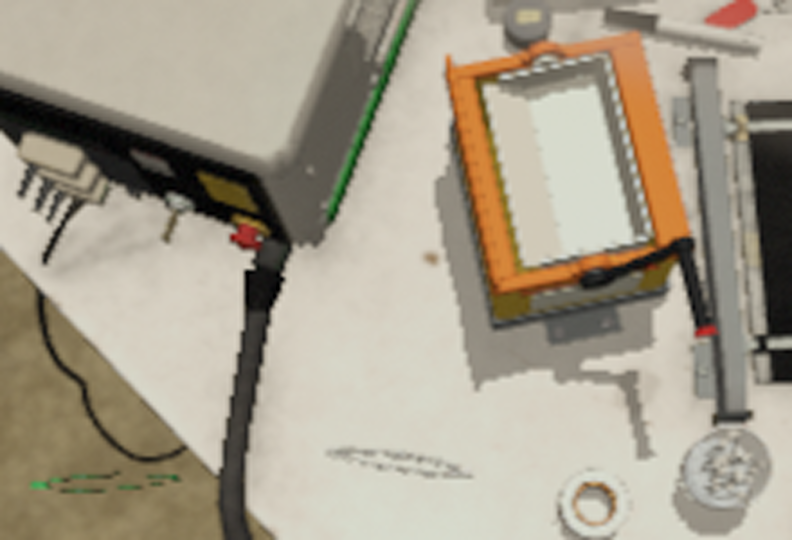

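The steel tweezers are at (290,238), flat on the table, and fit the description. The other pair at (210,244) is green and lies on the floor, so I'll leave it. The lever bar runs from about (370,178) to its red cap at (376,202), and the L shape is only the lever's shadow. Next I'll measure the bin, tray, tweezers and obstacle heights.

```bash
cat > m.py <<'E'
from h import *
def measure():
    L=np.load('last_top.npz');im,d=L['im'],L['d'];c=bot.get_calibration('top');P=pts(d,c)
    hsv=cv2.cvtColor(im,cv2.COLOR_BGR2HSV)
    X,Y,Z=P[...,0],P[...,1],P[...,2]
    # rim
    m=(hsv[...,0]<18)&(hsv[...,1]>140)&(abs(Z-.135)<.008)&(X>.5)&(X<.8)&(abs(Y+.06)<.17)
    (cx,cy),wh,a=cv2.minAreaRect(P[m][:,:2].astype(np.float32));print('rim',m.sum(),cx,cy,wh,a,P[m].min(0),P[m].max(0))
    return im,hsv,P,c
E
python3 - <<'E'
from m import *
im,hsv,P,c=measure()
X,Y,Z=P[...,0],P[...,1],P[...,2]
# tweezers
roi=np.zeros(im.shape[:2],bool);roi[228:247,264:318]=1
g=im.astype(int).max(2);m=roi&(g<np.median(g[roi])-22)
q=np.array([ray(c,u,v,.006)[:2] for v,u in np.argwhere(m)],np.float32)
print('tw',len(q),cv2.minAreaRect(q),q.mean(0))
# white floor
m=(hsv[...,1]<40)&(X>.59)&(X<.70)&(Z>.09)&(Z<.125)&(abs(Y+.065)<.08)
q=P[m];print('floor',len(q),q.min(0),q.max(0))
m2=m&(Y<-.06)&(Y>-.09);q=P[m2];A=np.c_[q[:,:2],np.ones(len(q))];k=np.linalg.lstsq(A,q[:,2],rcond=None)[0];print('plane',k,len(q),q.mean(0))
for u,v in [(370.6,179),(373,190),(376,201)]:print('lev',ray(c,u,v,.185).round(3),[P[int(v),int(u)].round(3)])
print('height grid (cm) x down')
for x in np.arange(.8,.25,-.03):
    r=[]
    for y in np.arange(.3,-.36,-.03):
        s=(abs(X-x)<.015)&(abs(Y-y)<.015)&(Z<.9)&(Z>-.3);r.append('%3d'%(100*Z[s].max()) if s.any() else ' --')
    print('%.2f'%x,' '.join(r))
E
```

```text
rim 998 0.6496942639350891 -0.056151382625103 (0.17633762955665588, 0.14591234922409058) 9.25703239440918 [ 0.55492134 -0.13678509  0.12706895] [0.73616694 0.02766451 0.14274625]
tw 112 ((0.4527359902858734, 0.07943352311849594), (0.11169247329235077, 0.01577392779290676), 78.5924301147461) [0.45285743 0.07842427]
floor 1233 [ 0.59011299 -0.10513522  0.10173003] [ 0.69983782 -0.0029963   0.12488737]
plane [ 0.01389489 -0.08136959  0.09324374] 438 [ 0.64554188 -0.07497141  0.10831387]
lev [ 0.567 -0.127  0.185] [array([ 0.564, -0.124,  0.195])]
lev [ 0.539 -0.131  0.185] [array([ 0.537, -0.129,  0.195])]
lev [ 0.512 -0.136  0.185] [array([ 0.51 , -0.134,  0.196])]
height grid (cm) x down
0.80  26  26  26  26  26  27  26  26  26  25   0   2   2   0   1   1   1   1   1   0  48  49
0.77  26  26  26  26  26  26  26  26  26   0  --  --  --  --  --   0   3   1   1   0  47  50
0.74  26  26  26  26  26  26  26  26  25  13  13  14  15  13  13   0   4   1   0   0  48  50
0.71  26  26  26  26  26  26  26  26  14  16  13  14  14  14  13   0   4   3   2   6  48  50
0.68  26  26  26  26  26  26  26
[... 662 characters left out ...]
0   0   0   0   0   0   6   7   3   0  64  67   0
0.44   1   1   0   3   0   0   0   1   1   1   0   0   2   2   0   8   8   6   8  64  64   0
0.41  --  --  --   2   0   0   0   0   0   0   0   2   2   2   0   8   8   6   8  62  62   0
0.38  --  --  --   1   0   0   0   0   0   0   0   0   2   2   0   0   0   0  58  59  47  47
0.35  --  --  --   0   0   0   0   0   0   0   0   0   0   0   0  12  12  51  57  59  60  60
0.32  --  --  --  --  -2  -2  -3  -4  -4  -5  -5  -5  -5  -4  -4  12  12  48  47  47  --  --
0.29  --  --  --  --  --  --  --  --  --  --  --  --  --  --  --  --  --  --  --  --  --  --
0.26  --  --  --  --  --  --  --  --  --  --  --  --  --  --  --  --  --  --  --  --  --  --
```

>>> {"name": "send_rows", "arguments": {"moves": [{"dx":0.02,"dy":-0.06,"dz":0,"yaw":-0.15},{"dx":0.189,"dy":-0.541,"dz":-0.1,"yaw":-1.361},{"dx":0.189,"dy":-0.541,"dz":-0.1,"yaw":-1.361},{"dx":0.189,"dy":-0.541,"dz":-0.1,"yaw":-1.361},{"dx":0.189,"dy":-0.541,"dz":-0.1,"yaw":-1.361},{"dx":0.189,"dy":-0.541,"dz":-0.1,"yaw":-1.361},{"dx":0.189,"dy":-0.541,"dz":-0.1,"yaw":-1.361},{"dx":0.189,"dy":-0.541,"dz":-0.1,"yaw":-1.361}]}}

```text
$.moves[0]: bad value
```

>>> {"name": "send_rows", "arguments": {"moves": [{"dx":0.02,"dy":-0.06,"dz":0.0,"yaw":-0.15,"hand":0.0},{"dx":0.189,"dy":-0.541,"dz":-0.1,"yaw":-1.361,"hand":0.0},{"dx":0.189,"dy":-0.541,"dz":-0.1,"yaw":-1.361,"hand":0.0},{"dx":0.189,"dy":-0.541,"dz":-0.1,"yaw":-1.361,"hand":0.0},{"dx":0.189,"dy":-0.541,"dz":-0.1,"yaw":-1.361,"hand":0.0},{"dx":0.189,"dy":-0.541,"dz":-0.1,"yaw":-1.361,"hand":0.0},{"dx":0.189,"dy":-0.541,"dz":-0.1,"yaw":-1.361,"hand":0.0},{"dx":0.189,"dy":-0.541,"dz":-0.1,"yaw":-1.361,"hand":0.0}]}}

```text
clock: 1.1
ee_pos: [0.4263, 0.1551, 0.1382]
eef_rot: [180.0, -0.0, 78.8]
wrist_force: [2.0, 0.5, 0.1]
finger_gap: 0.996
gripper_force: 0.0
```

>>> {"name": "send_rows", "arguments": {"moves": [{"dx":0.0,"dy":0.0,"dz":0.0,"yaw":0.0,"hand":0.0},{"dx":0.0,"dy":0.0,"dz":0.0,"yaw":0.0,"hand":0.0}]}}

```text
clock: 1.35
ee_pos: [0.4258, 0.1574, 0.1384]
eef_rot: [-180.0, -0.0, 79.0]
wrist_force: [-0.4, 0.4, -0.1]
finger_gap: 1.003
gripper_force: 0.0
```

>>> {"name": "send_rows", "arguments": {"moves": [{"dx":0.027,"dy":-0.078,"dz":-0.05,"yaw":0.0,"hand":0.0},{"dx":0.027,"dy":-0.078,"dz":-0.09,"yaw":0.0,"hand":0.0},{"dx":0.027,"dy":-0.078,"dz":-0.09,"yaw":0.0,"hand":0.0},{"dx":0.027,"dy":-0.078,"dz":-0.09,"yaw":0.0,"hand":0.0}]}}

```text
clock: 1.85
ee_pos: [0.4534, 0.081, 0.0491]
eef_rot: [180.0, -0.1, 79.2]
wrist_force: [0.2, 0.0, 0.1]
finger_gap: 0.999
gripper_force: 0.0
```

```bash
python3 - <<'E'
from h import *
a=grab('scene')[0][180:280,250:380];b=grab('top')[0][185:275,240:357]
cv2.imwrite('pics/c2.png',np.vstack([cv2.resize(a,(390,300),interpolation=2),cv2.resize(b,(390,300),interpolation=2)]))
E
```

```text
(no output)
```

View pics/c2.png

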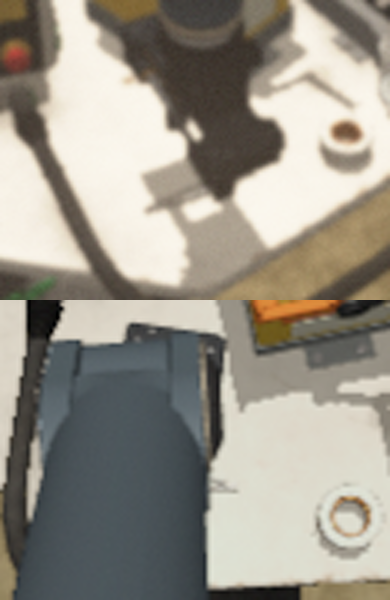

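The scene crop shows the gripper over the tweezers, with their left tip at crop (150,210), running between the fingers. I'll go down and grip.

>>> {"name": "send_rows", "arguments": {"moves": [{"dx":0.0,"dy":-0.002,"dz":-0.03,"yaw":0.0,"hand":0.0},{"dx":0.0,"dy":-0.002,"dz":-0.045,"yaw":0.0,"hand":0.0},{"dx":0.0,"dy":-0.002,"dz":-0.045,"yaw":0.0,"hand":0.0},{"dx":0.0,"dy":-0.002,"dz":-0.045,"yaw":0.0,"hand":1.0},{"dx":0.0,"dy":-0.002,"dz":-0.045,"yaw":0.0,"hand":1.0},{"dx":0.0,"dy":-0.002,"dz":-0.045,"yaw":0.0,"hand":1.0},{"dx":0.0,"dy":-0.002,"dz":-0.045,"yaw":0.0,"hand":1.0},{"dx":0.0,"dy":-0.002,"dz":-0.045,"yaw":0.0,"hand":1.0}]}}

```text
clock: 2.95
ee_pos: [0.453, 0.0769, 0.0035]
eef_rot: [180.0, -0.0, 79.0]
wrist_force: [0.1, -0.1, -0.6]
finger_gap: 0.513
gripper_force: 0.0
```

>>> {"name": "send_rows", "arguments": {"moves": [{"dx":0.0,"dy":0.0,"dz":0.0,"yaw":0.0,"hand":1.0},{"dx":0.0,"dy":0.0,"dz":0.0,"yaw":0.0,"hand":1.0},{"dx":0.0,"dy":0.0,"dz":0.0,"yaw":0.0,"hand":1.0},{"dx":0.0,"dy":0.0,"dz":0.0,"yaw":0.0,"hand":1.0},{"dx":0.0,"dy":0.0,"dz":0.0,"yaw":0.0,"hand":1.0},{"dx":0.0,"dy":0.0,"dz":0.0,"yaw":0.0,"hand":1.0},{"dx":0.0,"dy":0.0,"dz":0.0,"yaw":0.0,"hand":1.0}]}}

```text
clock: 3.82
ee_pos: [0.453, 0.0769, 0.0035]
eef_rot: [-180.0, 0.0, 79.0]
wrist_force: [-0.0, 0.2, -0.9]
finger_gap: 0.132
gripper_force: 30.0
```

>>> {"name": "send_rows", "arguments": {"moves": [{"dx":0.0,"dy":0.0,"dz":0.06,"yaw":0.0,"hand":1.0},{"dx":0.0,"dy":0.0,"dz":0.12,"yaw":0.0,"hand":1.0},{"dx":0.0,"dy":0.0,"dz":0.18,"yaw":0.0,"hand":1.0},{"dx":0.0,"dy":0.0,"dz":0.24,"yaw":0.0,"hand":1.0},{"dx":0.0,"dy":0.0,"dz":0.24,"yaw":0.0,"hand":1.0}]}}

```text
clock: 4.45
ee_pos: [0.4559, 0.0775, 0.248]
eef_rot: [179.5, -0.4, 79.0]
wrist_force: [0.0, 0.1, -0.5]
finger_gap: 0.136
gripper_force: 30.0
```

```bash
python3 - <<'E'
from h import *
im=cv2.imread('pics/top0.png');c=bot.get_calibration('top')
for s in (-.03,0,.03):
    o=np.array([.648,-.057])+s*np.array([.987,.161])
    g=cv2.cvtColor(im,6);K=c['K'];T=c['world_from_camera'];out=[]
    for t in np.arange(-.06,.065,.005):
        p=np.array([*(o+t*np.array([-.161,.987])),.108]);q=T[:3,:3].T@(p-T[:3,3]);u=K[0,0]*q[0]/-q[2]+K[0,2];v=-K[1,1]*q[1]/-q[2]+K[1,2]
        out.append((round(t*1000),int(cv2.getRectSubPix(g,(1,1),(u,v))[0,0])))
    print(out)
E
```

```text
[(-60, 148), (-55, 128), (-50, 173), (-45, 122), (-40, 115), (-35, 201), (-30, 215), (-25, 216), (-20, 216), (-15, 216), (-10, 216), (-5, 216), (0, 216), (5, 216), (10, 216), (15, 211), (20, 201), (25, 201), (30, 201), (35, 201), (40, 201), (45, 190), (50, 122), (55, 142), (60, 148)]
[(-60, 148), (-55, 120), (-50, 144), (-45, 116), (-40, 119), (-35, 201), (-30, 215), (-25, 216), (-20, 216), (-15, 216), (-10, 216), (-5, 216), (0, 216), (5, 216), (10, 215), (15, 203), (20, 201), (25, 201), (30, 201), (35, 201), (40, 201), (45, 193), (50, 120), (55, 141), (60, 148)]
[(-60, 148), (-55, 125), (-50, 182), (-45, 113), (-40, 113), (-35, 206), (-30, 216), (-25, 216), (-20, 216), (-15, 215), (-10, 216), (-5, 216), (0, 215), (5, 215), (10, 216), (15, 210), (20, 201), (25, 201), (30, 201), (35, 201), (40, 201), (45, 175), (50, 114), (55, 138), (60, 148)]
```

>>> {"name": "send_rows", "arguments": {"moves": [{"dx":0.198,"dy":-0.144,"dz":0.0,"yaw":-1.216,"hand":1.0},{"dx":0.198,"dy":-0.144,"dz":0.0,"yaw":-1.216,"hand":1.0},{"dx":0.198,"dy":-0.144,"dz":0.0,"yaw":-1.216,"hand":1.0},{"dx":0.198,"dy":-0.144,"dz":0.0,"yaw":-1.216,"hand":1.0},{"dx":0.198,"dy":-0.144,"dz":0.0,"yaw":-1.216,"hand":1.0},{"dx":0.198,"dy":-0.144,"dz":0.0,"yaw":-1.216,"hand":1.0},{"dx":0.198,"dy":-0.144,"dz":0.0,"yaw":-1.216,"hand":1.0},{"dx":0.198,"dy":-0.144,"dz":0.0,"yaw":-1.216,"hand":1.0}]}}

```text
clock: 5.45
ee_pos: [0.6503, -0.067, 0.2417]
eef_rot: [180.0, 0.2, 9.4]
wrist_force: [-0.0, 0.2, -0.5]
finger_gap: 0.137
gripper_force: 30.0
```

>>> {"name": "send_rows", "arguments": {"moves": [{"dx":0.0,"dy":0.0,"dz":0.0,"yaw":0.0,"hand":1.0},{"dx":0.0,"dy":0.0,"dz":0.0,"yaw":0.0,"hand":1.0}]}}

```text
clock: 5.7
ee_pos: [0.6509, -0.0671, 0.2432]
eef_rot: [-180.0, 0.0, 9.4]
wrist_force: [-0.2, 1.1, -0.2]
finger_gap: 0.128
gripper_force: 30.0
```

```bash
python3 - <<'E'
from h import *
a=grab('scene')[0][100:240,230:420];b=grab('top')[0][110:215,285:410]
cv2.imwrite('pics/c3.png',np.hstack([cv2.resize(a,(400,300),interpolation=2),cv2.resize(b,(360,300),interpolation=2)]))
E
```

```text
(no output)
```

View pics/c3.png

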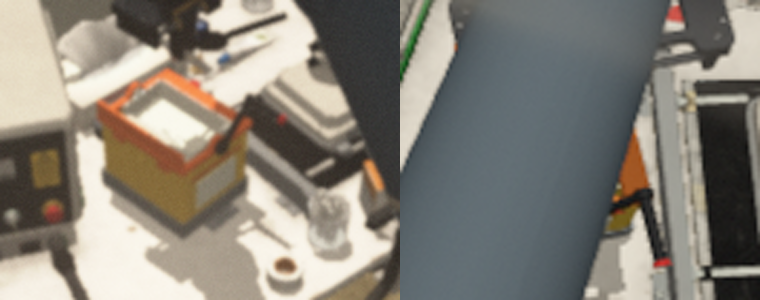

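The scene crop shows the bin with an empty tray at crop (185,125) and the gripper above it. The bystanders haven't moved. I'll lower into the tray.

>>> {"name": "send_rows", "arguments": {"moves": [{"dx":0.0,"dy":0.0,"dz":-0.04,"yaw":0.0,"hand":1.0},{"dx":0.0,"dy":0.0,"dz":-0.08,"yaw":0.0,"hand":1.0},{"dx":0.0,"dy":0.0,"dz":-0.11,"yaw":0.0,"hand":1.0},{"dx":0.0,"dy":0.0,"dz":-0.12,"yaw":0.0,"hand":1.0},{"dx":0.0,"dy":0.0,"dz":-0.127,"yaw":0.0,"hand":1.0},{"dx":0.0,"dy":0.0,"dz":-0.127,"yaw":0.0,"hand":1.0}]}}

```text
clock: 6.55
ee_pos: [0.6515, -0.0672, 0.1172]
eef_rot: [180.0, -0.1, 9.3]
wrist_force: [-0.3, -0.2, 0.7]
finger_gap: 0.133
gripper_force: 30.0
```

>>> {"name": "send_rows", "arguments": {"moves": [{"dx":0.0,"dy":0.0,"dz":-0.002,"yaw":0.0,"hand":1.0},{"dx":0.0,"dy":0.0,"dz":-0.002,"yaw":0.0,"hand":1.0},{"dx":0.0,"dy":0.0,"dz":-0.002,"yaw":0.0,"hand":0.79},{"dx":0.0,"dy":0.0,"dz":-0.002,"yaw":0.0,"hand":0.79},{"dx":0.0,"dy":0.0,"dz":-0.002,"yaw":0.0,"hand":0.79},{"dx":0.0,"dy":0.0,"dz":-0.002,"yaw":0.0,"hand":0.79}]}}

```text
clock: 7.3
ee_pos: [0.651, -0.0671, 0.1145]
eef_rot: [180.0, -0.0, 9.3]
wrist_force: [1.0, 0.1, 0.2]
finger_gap: 0.211
gripper_force: 0.0
```

>>> {"name": "send_rows", "arguments": {"moves": [{"dx":0.0,"dy":0.0,"dz":0.04,"yaw":0.0,"hand":0.79},{"dx":0.0,"dy":0.0,"dz":0.1,"yaw":0.0,"hand":0.79},{"dx":0.0,"dy":0.0,"dz":0.15,"yaw":0.0,"hand":0.5},{"dx":-0.06,"dy":-0.03,"dz":0.15,"yaw":0.0,"hand":0.5},{"dx":-0.113,"dy":-0.063,"dz":0.15,"yaw":0.0,"hand":0.5},{"dx":-0.113,"dy":-0.063,"dz":0.15,"yaw":0.0,"hand":0.5},{"dx":-0.113,"dy":-0.063,"dz":0.15,"yaw":0.0,"hand":0.5}]}}

```text
clock: 8.18
ee_pos: [0.5383, -0.1298, 0.2649]
eef_rot: [-180.0, -0.1, 9.3]
wrist_force: [0.6, -0.4, 0.4]
finger_gap: 0.497
gripper_force: 0.0
```

```bash
python3 - <<'E'
from h import *
a=grab('scene')[0][90:240,230:420];im,d,c=grab('top');b=im[110:215,285:410]
P=pts(d,c);m=(P[...,2]>.2)&(P[...,0]>.4)&(P[...,0]<.7)&(P[...,1]<-.2)&(P[...,1]>-.4)
q=P[m];q=q[np.argsort(-q[:,1])][::40][:10];print(q.round(3))
cv2.imwrite('pics/c4.png',np.hstack([cv2.resize(a,(400,316),interpolation=2),cv2.resize(b,(376,316),interpolation=2)]))
E
```

```text
[[ 0.4   -0.26   0.579]
 [ 0.404 -0.263  0.597]
 [ 0.408 -0.265  0.59 ]
 [ 0.412 -0.266  0.606]
 [ 0.408 -0.268  0.603]
 [ 0.421 -0.269  0.612]
 [ 0.403 -0.27   0.605]
 [ 0.423 -0.271  0.609]
 [ 0.417 -0.272  0.615]
 [ 0.423 -0.273  0.615]]
```

View pics/c4.png

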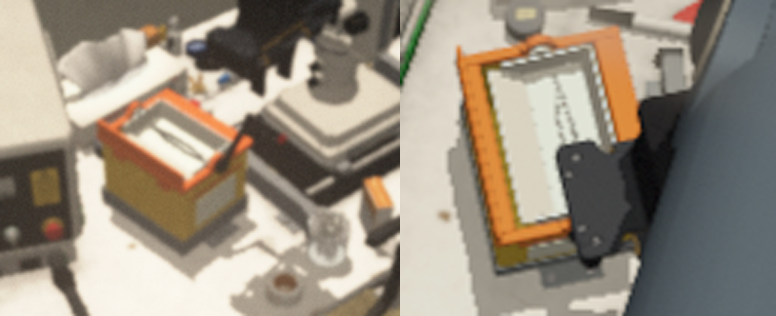

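The tweezers lie lengthwise in the tray in both views: crop (180,145) in the scene half, (565,110) in the top half. Now I'll take the lever.

>>> {"name": "send_rows", "arguments": {"moves": [{"dx":0.0,"dy":0.0,"dz":-0.04,"yaw":0.0,"hand":0.5},{"dx":0.0,"dy":0.0,"dz":-0.07,"yaw":0.0,"hand":0.5},{"dx":0.0,"dy":0.0,"dz":-0.094,"yaw":0.0,"hand":0.5},{"dx":0.0,"dy":0.0,"dz":-0.094,"yaw":0.0,"hand":0.5},{"dx":0.0,"dy":0.0,"dz":-0.094,"yaw":0.0,"hand":1.0},{"dx":0.0,"dy":0.0,"dz":-0.094,"yaw":0.0,"hand":1.0},{"dx":0.0,"dy":0.0,"dz":-0.094,"yaw":0.0,"hand":1.0},{"dx":0.0,"dy":0.0,"dz":-0.094,"yaw":0.0,"hand":1.0}]}}

```text
clock: 9.28
ee_pos: [0.5381, -0.1286, 0.1705]
eef_rot: [-179.9, -0.0, 9.3]
wrist_force: [-0.7, 5.4, -2.1]
finger_gap: 0.131
gripper_force: 12.7
```

>>> {"name": "send_rows", "arguments": {"moves": [{"dx":0.0,"dy":0.0,"dz":0.0,"yaw":0.0,"hand":1.0},{"dx":0.0,"dy":0.0,"dz":0.0,"yaw":0.0,"hand":1.0},{"dx":0.0,"dy":0.0,"dz":0.0,"yaw":0.0,"hand":1.0}]}}

```text
clock: 9.65
ee_pos: [0.5381, -0.129, 0.1702]
eef_rot: [-179.9, -0.0, 9.4]
wrist_force: [0.8, 4.4, -2.8]
finger_gap: 0.128
gripper_force: 30.0
```

>>> {"name": "send_rows", "arguments": {"moves": [{"dx":-0.0013,"dy":0.008,"dz":0.0071,"yaw":0.0,"hand":1.0},{"dx":-0.0027,"dy":0.0166,"dz":0.0128,"yaw":0.0,"hand":1.0},{"dx":-0.0042,"dy":0.026,"dz":0.0172,"yaw":0.0,"hand":1.0},{"dx":-0.0058,"dy":0.0358,"dz":0.0203,"yaw":0.0,"hand":1.0},{"dx":-0.0075,"dy":0.0461,"dz":0.0219,"yaw":0.0,"hand":1.0},{"dx":-0.0092,"dy":0.0564,"dz":0.0221,"yaw":0.0,"hand":1.0},{"dx":-0.0109,"dy":0.0666,"dz":0.0208,"yaw":0.0,"hand":1.0},{"dx":-0.0125,"dy":0.0766,"dz":0.0181,"yaw":0.0,"hand":1.0}]}}

```text
clock: 10.65
ee_pos: [0.5266, -0.0558, 0.1913]
eef_rot: [179.8, -0.2, 9.2]
wrist_force: [0.5, -4.1, 6.0]
finger_gap: 0.127
gripper_force: 30.0
```

>>> {"name": "send_rows", "arguments": {"moves": [{"dx":-0.0015,"dy":0.0095,"dz":-0.0041,"yaw":0.0,"hand":1.0},{"dx":-0.003,"dy":0.0184,"dz":-0.0095,"yaw":0.0,"hand":1.0},{"dx":-0.0043,"dy":0.0264,"dz":-0.016,"yaw":0.0,"hand":1.0},{"dx":-0.005,"dy":0.0309,"dz":-0.0207,"yaw":0.0,"hand":1.0},{"dx":-0.0055,"dy":0.0335,"dz":-0.0237,"yaw":0.0,"hand":1.0},{"dx":-0.0055,"dy":0.0335,"dz":-0.0237,"yaw":0.0,"hand":1.0},{"dx":-0.0055,"dy":0.0335,"dz":-0.0237,"yaw":0.0,"hand":1.0}]}}

```text
clock: 11.52
ee_pos: [0.5207, -0.0196, 0.1653]
eef_rot: [-180.0, -0.1, 9.3]
wrist_force: [2.9, 1.2, 5.2]
finger_gap: 0.119
gripper_force: 30.1
```

>>> {"name": "send_rows", "arguments": {"moves": [{"dx":-0.0003,"dy":0.002,"dz":-0.003,"yaw":0.0,"hand":1.0},{"dx":-0.0003,"dy":0.002,"dz":-0.003,"yaw":0.0,"hand":1.0},{"dx":-0.0003,"dy":0.002,"dz":-0.003,"yaw":0.0,"hand":1.0},{"dx":-0.0003,"dy":0.002,"dz":-0.003,"yaw":0.0,"hand":1.0}]}}

```text
clock: 12.02
ee_pos: [0.5204, -0.018, 0.1628]
eef_rot: [-180.0, -0.1, 9.3]
wrist_force: [1.9, -0.0, 9.3]
finger_gap: 0.125
gripper_force: 29.5
```

```bash
python3 - <<'E'
from h import *
a=grab('scene')[0][90:240,230:420];im,d,c=grab('top');b=im[110:215,285:410]
cv2.imwrite('pics/c5.png',np.hstack([cv2.resize(a,(400,316),interpolation=2),cv2.resize(b,(376,316),interpolation=2)]))
E
```

```text
(no output)
```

View pics/c5.png

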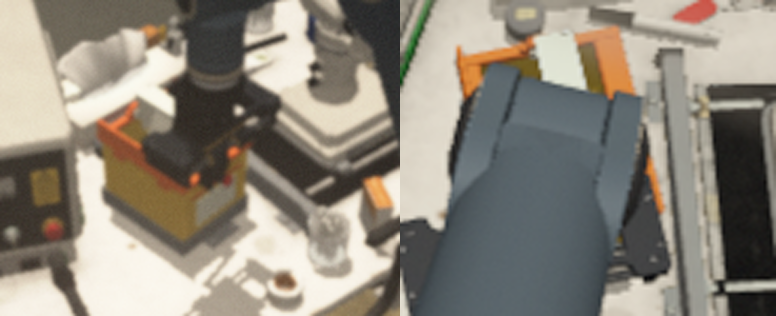

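The tray is upright in both views, with its white edge at crop (560,60) in the top half. I'll press a little more to confirm it's at the stop.

>>> {"name": "send_rows", "arguments": {"moves": [{"dx":-0.0003,"dy":0.002,"dz":-0.003,"yaw":0.0,"hand":1.0},{"dx":-0.0003,"dy":0.002,"dz":-0.003,"yaw":0.0,"hand":1.0},{"dx":-0.0003,"dy":0.002,"dz":-0.003,"yaw":0.0,"hand":1.0}]}}

```text
clock: 12.5
ee_pos: [0.5205, -0.0178, 0.1623]
eef_rot: [-180.0, -0.1, 9.2]
wrist_force: [-4.8, -0.9, 28.6]
finger_gap: 0.124
gripper_force: 28.0
```

>>> {"name": "send_rows", "arguments": {"moves": [{"dx":0.0012,"dy":-0.0072,"dz":0.0105,"yaw":0.0,"hand":1.0},{"dx":0.0025,"dy":-0.0154,"dz":0.017,"yaw":0.0,"hand":1.0},{"dx":0.004,"dy":-0.0243,"dz":0.0222,"yaw":0.0,"hand":1.0},{"dx":0.0055,"dy":-0.0339,"dz":0.0261,"yaw":0.0,"hand":1.0},{"dx":0.0072,"dy":-0.0439,"dz":0.0287,"yaw":0.0,"hand":1.0},{"dx":0.0088,"dy":-0.0542,"dz":0.0298,"yaw":0.0,"hand":1.0},{"dx":0.0105,"dy":-0.0645,"dz":0.0294,"yaw":0.0,"hand":1.0},{"dx":0.0122,"dy":-0.0746,"dz":0.0276,"yaw":0.0,"hand":1.0}]}}

```text
clock: 13.5
ee_pos: [0.5309, -0.0873, 0.1849]
eef_rot: [-179.7, 0.1, 9.4]
wrist_force: [3.6, 5.2, -4.1]
finger_gap: 0.115
gripper_force: 30.0
```

>>> {"name": "send_rows", "arguments": {"moves": [{"dx":0.0016,"dy":-0.0099,"dz":-0.0033,"yaw":0.0,"hand":1.0},{"dx":0.0031,"dy":-0.0191,"dz":-0.0078,"yaw":0.0,"hand":1.0},{"dx":0.0045,"dy":-0.0277,"dz":-0.0137,"yaw":0.0,"hand":1.0},{"dx":0.0056,"dy":-0.0344,"dz":-0.0198,"yaw":0.0,"hand":1.0},{"dx":0.0063,"dy":-0.0389,"dz":-0.0246,"yaw":0.0,"hand":1.0},{"dx":0.0067,"dy":-0.0413,"dz":-0.0277,"yaw":0.0,"hand":1.0},{"dx":0.0067,"dy":-0.0413,"dz":-0.0277,"yaw":0.0,"hand":1.0}]}}

```text
clock: 14.38
ee_pos: [0.5377, -0.1302, 0.1578]
eef_rot: [-179.8, 0.1, 9.4]
wrist_force: [2.8, 4.6, -0.8]
finger_gap: 0.107
gripper_force: 30.2
```

>>> {"name": "send_rows", "arguments": {"moves": [{"dx":0.0006,"dy":-0.004,"dz":-0.004,"yaw":0.0,"hand":1.0},{"dx":0.0006,"dy":-0.004,"dz":-0.004,"yaw":0.0,"hand":1.0},{"dx":0.0006,"dy":-0.004,"dz":-0.004,"yaw":0.0,"hand":1.0}]}}

```text
clock: 14.75
ee_pos: [0.5379, -0.1319, 0.1556]
eef_rot: [-179.5, 0.1, 9.4]
wrist_force: [-4.8, 11.1, 16.1]
finger_gap: 0.108
gripper_force: 30.4
```

```bash
python3 - <<'E'
from h import *
a=grab('scene')[0][90:240,230:420];im,d,c=grab('top');b=im[110:215,285:410]
cv2.imwrite('pics/c6.png',np.hstack([cv2.resize(a,(400,316),interpolation=2),cv2.resize(b,(376,316),interpolation=2)]))
E
```

```text
(no output)
```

View pics/c6.png

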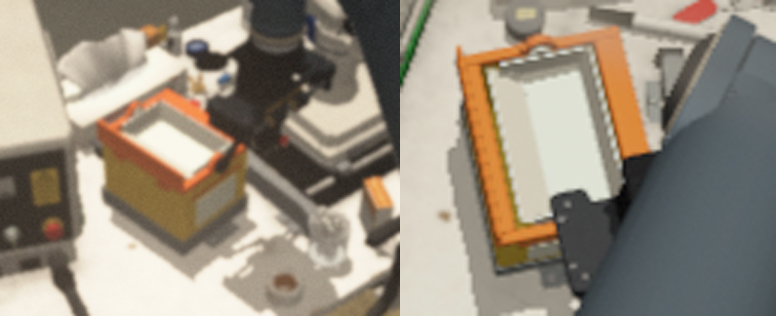

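The tray is empty and level, and the lever is pressing against its lower stop. I'll let go and lift clear.

>>> {"name": "send_rows", "arguments": {"moves": [{"dx":0.0,"dy":0.0,"dz":0.0,"yaw":0.0,"hand":0.4},{"dx":0.0,"dy":0.0,"dz":0.0,"yaw":0.0,"hand":0.4},{"dx":0.0,"dy":0.0,"dz":0.0,"yaw":0.0,"hand":0.4},{"dx":0.0,"dy":0.0,"dz":0.0,"yaw":0.0,"hand":0.4},{"dx":-0.0005,"dy":0.003,"dz":0.0,"yaw":0.0,"hand":0.4},{"dx":-0.0005,"dy":0.003,"dz":0.0,"yaw":0.0,"hand":0.4}]}}

```text
clock: 15.6
ee_pos: [0.5383, -0.1326, 0.1546]
eef_rot: [-180.0, 0.0, 9.4]
wrist_force: [0.2, 0.9, 0.7]
finger_gap: 0.587
gripper_force: 0.0
```

>>> {"name": "send_rows", "arguments": {"moves": [{"dx":0.0,"dy":0.0,"dz":0.02,"yaw":0.0,"hand":0.4},{"dx":0.0,"dy":0.0,"dz":0.05,"yaw":0.0,"hand":0.4},{"dx":0.0,"dy":0.0,"dz":0.1,"yaw":0.0,"hand":0.4},{"dx":0.0,"dy":0.06,"dz":0.14,"yaw":0.0,"hand":0.4},{"dx":-0.02,"dy":0.12,"dz":0.14,"yaw":0.0,"hand":0.4},{"dx":-0.04,"dy":0.18,"dz":0.14,"yaw":0.0,"hand":0.4},{"dx":-0.06,"dy":0.24,"dz":0.14,"yaw":0.0,"hand":0.4},{"dx":-0.08,"dy":0.3,"dz":0.14,"yaw":0.0,"hand":0.4}]}}

```text
clock: 16.6
ee_pos: [0.4609, 0.1586, 0.2951]
eef_rot: [-180.0, -0.1, 9.3]
wrist_force: [0.3, -0.6, -0.0]
finger_gap: 0.603
gripper_force: 0.0
```

>>> {"name": "send_rows", "arguments": {"moves": [{"dx":-0.02,"dy":0.06,"dz":0.0,"yaw":0.0,"hand":0.4},{"dx":-0.04,"dy":0.12,"dz":0.0,"yaw":0.0,"hand":0.4},{"dx":-0.04,"dy":0.12,"dz":0.0,"yaw":0.0,"hand":0.4}]}}

```text
clock: 16.98
ee_pos: [0.4192, 0.2822, 0.2943]
eef_rot: [-180.0, 0.0, 9.9]
wrist_force: [-0.3, -0.4, -0.2]
finger_gap: 0.599
gripper_force: 0.0
```

```bash
python3 - <<'E'
from m import *
s=bot.read_state();print(s['ee_pos'],s['clock'])
a=grab('scene')[0][90:240,230:420];im,d,c=grab('top');b=im[110:260,245:423]
im,hsv,P,c=measure();X,Y,Z=P[...,0],P[...,1],P[...,2]
m=(hsv[...,1]<40)&(X>.59)&(X<.70)&(Z>.09)&(Z<.125)&(Y<-.06)&(Y>-.09);q=P[m];A=np.c_[q[:,:2],np.ones(len(q))];k=np.linalg.lstsq(A,q[:,2],rcond=None)[0];print('plane',k,len(q),q.mean(0))
m=(X>.51)&(X<.55)&(Y<-.1)&(Y>-.16)&(Z>.15);print('lever',P[m].mean(0),P[m].max(0))
cv2.imwrite('pics/c7.png',np.hstack([cv2.resize(a,(400,316),interpolation=2),cv2.resize(b,(376,316),interpolation=2)]))
E
```

```text
[0.41916319 0.28219484 0.29428748] 16.975
rim 998 0.6512663960456848 -0.05551670491695404 (0.1745414286851883, 0.14523330330848694) 9.149052619934082 [ 0.55478964 -0.13833759  0.12720579] [0.73664335 0.02765703 0.14285935]
plane [ 0.00508194 -0.02159865  0.10250365] 438 [ 0.64553965 -0.07484243  0.10740074]
lever [ 0.52942445 -0.1339362   0.18900209] [ 0.54891436 -0.12637772  0.19455856]
```

View pics/c7.png

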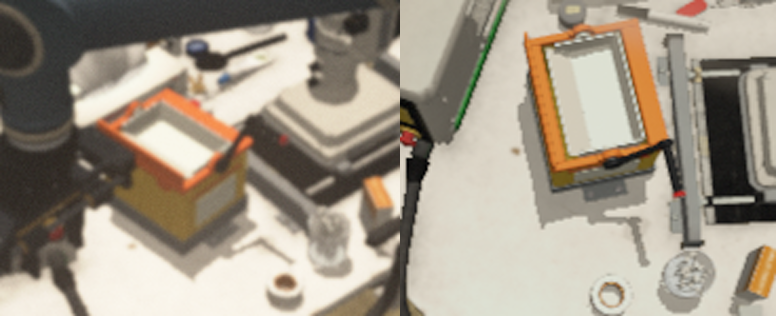

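```bash
python3 - <<'E'
from m import *
D=[]
for i in range(5): im,d,c=grab('top');D.append(d)
d=np.median(D,0);P=pts(d,c);hsv=cv2.cvtColor(im,cv2.COLOR_BGR2HSV)
R=P-np.array([.650,-.056,0]);a=np.radians(9.25);X=R[...,0]*np.cos(a)+R[...,1]*np.sin(a);Y=-R[...,0]*np.sin(a)+R[...,1]*np.cos(a);Z=P[...,2]
def fit(n,m):
    A=np.c_[X[m],Y[m],np.ones(m.sum())];z=Z[m]
    for _ in range(4):
        k=np.linalg.lstsq(A,z,rcond=None)[0];r=abs(A@k-z);g=r<2.5*np.median(r)+1e-4;A,z=A[g],z[g]
    print(n,len(z),k.round(4))
for lo,hi in((-.028,.01),(-.03,0),(-.02,.01)):fit('floor',(abs(X)<.055)&(Y>lo)&(Y<hi)&(abs(Z-.108)<.02))
fit('rim',(hsv[...,0]<18)&(hsv[...,1]>140)&(abs(Z-.135)<.006)&(abs(X)<.09)&(abs(Y)<.08))
fit('table',(abs(Z)<.008)&(X<-.12)&(X>-.22)&(Y>0)&(Y<.14))
m=(X<-.103)&(X>-.14)&(Z>.15)&(abs(Y+.055)<.02);print('lever',X[m].mean(),Y[m].mean(),Y[m].min(),Y[m].max(),np.percentile(Z[m],[50,80,95]))
print(np.unique(d[150:165,335:345]).size)
E
```

```text
floor 497 [-0.0022  0.0011  0.1071]
floor 387 [-0.0021 -0.0004  0.1071]
floor 391 [-0.0025 -0.002   0.1071]
rim 814 [-0.0009 -0.0002  0.134 ]
table 1490 [-0.0001  0.0005 -0.0008]
lever -0.12121646166885658 -0.05747066689208621 -0.06435518966593642 -0.05220109097036135 [0.18911641 0.19029474 0.19108786]
150
```

The tray is level: the floor slope is about 0, and the lever is at y −57 mm with its top at 191 mm. The tray is also empty, and the arm is clear of everything.

```bash
python3 -c "
from rig import bot
print(bot.sign_off())"
```

```text
the job is handed in; nothing more can be done
None
```

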